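# Pin the blind-chain tensioner at its fourth mark

## Robot

A 6-joint arm with a two-finger parallel gripper is mounted at the origin on the work surface. World frame = base frame: x ahead of the robot, y to its left, z up, the work surface at z = 0. Lengths are in m, angles in degrees, forces in N, time in s.
With the tool pointing down it reaches from about 0.35 to 0.875 m from the base axis. Payload 15.5 kg.
Tool frame: the origin (TCP) lies on the centre line of the jaws, within the pads' length; the fingertips stand 19 mm ahead of it and the grasp point (between the pads) is the TCP; x points along the fingers, y is the direction in which the jaws open and shut, and the axes are right-handed (so a half turn about x gives the same grasp; the last joint's range is limited). The gripper opens to 85 mm and grips with 20 to 120 N. Pads are 22 mm wide; open, the fingers measure 114 mm over their backs; the gripper's body (76 mm by 85 mm) begins 54 mm behind the grasp point. The pads swing forward as they close: fully open they stand 13 mm farther back than shut.
Start: joints at [67.237, 28.281, 77.091, -0, 74.628, -5.472], TCP at [0.186, 0.597, 0.211] pointing down, gripper open.
Joint ranges: [-166.48, 166.48], [-47.26, 123.95], [12.59, 153.08], [-70.14, 250.14], [6.76, 159.57], [-176.63, 176.63]. Speed limits (degrees/s): [108.29, 108.29, 147.25, 172.46, 172.46, 172.46].

## Interface

Orientations are given as [roll, pitch, yaw] about the fixed x, y, z axes, in that order (R = Rz(yaw) Ry(pitch) Rx(roll)).
In Python, from station import read_state, get_image, finish_job gives the robot as it stands.
- The arm moves only by the shell command python3 -m creep 'ROWS' [FORCE]. ROWS is a JSON object of lists of equal length, an entry for each row: "delta_pos": the shift along the tool's x, y, z normalised to -1 to 1, where 1 is 0.3 m, a list of three; "twist": the turn, a rotation vector about the tool's x, y, z normalised to -1 to 1, where 1 is pi rad, a list of three; "fingers": the opening, from 0 (shut) to 1 (fully open). In form: {"delta_pos": [[dx, dy, dz], ...], "twist": [[ax, ay, az], ...], "fingers": [fingers, ...]}. A call has 1 to 8 rows; each row is the pose to reach, as a shift and turn from the pose commanded when the call began, along the tool's axes at that moment, turning the shorter way round; what a row does not reach only later rows make up. A row lasts 1/10 s, in which the tool goes at most 50 mm and 8.59 degrees, less where a joint would pass 70% of its speed; a pose out of reach is approached as far as the arm can. A call with a number of a shift or a turn outside -1 to 1 is refused whole. A call with a gripper value outside its range is refused whole. The fingers move at their own pace and stop on an object; FORCE is the grip in N (left out, the last holds). Time passes only in rows, so rows that repeat a pose let the fingers close. It gives the time, the measured TCP pose, the force and the opening at its end, in the units of the state.
- read_state(): the state, without advancing time (a new reading comes with each control period).
- get_image(name): name is "scene" or "side" or "wrist"; returns a dict with "image" (400x640x3 uint8, red, green, blue), "range_z" (400x640 float32, m along the optical axis (not along the pixel's ray), 0 where there is no reading), "K" (3x3 intrinsics, pixels), "camera_from_world" (4x4, takes a point from world to camera coordinates). Camera axes: x right, y down, z forward; pixel columns grow to the right and rows downward; lengths in m; the calibration is good to about 2 mm. A picture is of the moment at which its call begins.
- finish_job(): hands the job in, once; it reports no verdict.
The state is a dict: "clock": time; "joint_pos": joint angles; "qd": joint speeds; "effort": joint torques, N m; "eef_pos": TCP position; "ee_rot": TCP orientation; "ft_force": force on the tool from outside, world axes, zero at the start; "ft_torque": the same for the moment, N m; "gripper_width": finger opening in m.
Only numpy, scipy, OpenCV 4.12 (cv2) and the standard library are available. Lean on these libraries where they do the work, as an engineer would, in place of code of your own. Each camera call takes 0.05 s, during which the arm holds its last target.

## Task

Take the locking pin out of its wooden stand and, with it, gently push the sprung arm of the blind-chain tensioner round until its pointer stands at the fourth mark of the scale, counting from the arm's rest end. Seat the pin fully home in the fourth hole, so that the arm stays held there leaning on the pin, and let go. Never press hard on the tensioner, and leave the other things on the table where they are.

Things in the scene. Friction and masses are not known exactly. Their poses are not given: they have to be found in the camera images.
- tensioner: Fixed grey base plate, 260 (x) x 270 (y) x 6 mm; origin at the centre of its underside. On it lies a white scale block, top face 26 mm above the table, with five raised dark marks 22 mm long, 184 mm from the pivot, and five holes 100 mm from it, both 0.26 rad apart, the first nearest the arm's rest place (+y side). Pressing on any of it with over 30 N is pressing hard.
- pivot (a point): Pivot axis of the arm at 26 mm height, (90, 0) mm in the base plate's frame; arm, holes and marks lie on its -x side. The holes are 13.5 mm wide, 20 mm deep, slightly chamfered. The fourth is nominally at (-8.4, -17.9) mm of the base plate's frame, but the block is set by hand, turned about the pivot, so its holes and marks may lie up to 10 mm along the arc either way.
- pointer (a point): Tip of the dark pointer at the arm's free end, 171 mm from the pivot, 6 mm above the block. The arm is an aluminium bar 16 mm wide, straight from the pivot to the pointer, spanning 4 to 16 mm above the block's top, with a grey pulley (34 mm wide, up to 18 mm above the block) centred 138 mm out. Hub: 36 mm wide, 22 mm high.
- swing_arm (a joint): Arm angle, rad: 0 at rest at the +y side, growing anticlockwise seen from above (free end towards the plate's -y side), end stop at 1.45. Marks nominally at 0.26, 0.52, 0.78, 1.04, 1.30, all up to 0.10 off with the block. A pin in hole k, on the arm's +y side, holds the pointer at mark k. The spring presses back with 2 N at rest to 6 N at the fourth mark, felt 100 mm out.
- pin: Loose locking pin upright in the stand: round steel shaft 12 mm wide, 56 mm long, chamfered foot, under a square grey grip head 22 x 22 x 26 mm with sides along the pin's x and y axes. Origin at the centre of the foot's end, z up; the head spans 56 to 82 mm above it. 56 to 112 g. Fully home in a tensioner hole the foot is 20 mm below the block's top.
- stand: Fixed wooden block 60 x 60 x 30 mm, with a hole 15 mm wide and 20 mm deep in its top where the pin stands loosely; origin at the centre of its underside.
- ramekin: White ceramic ramekin, 90 mm wide, 45 mm high, bystander; origin at the centre of its underside.
- favor_box: Mint plastic favor box, 64 x 64 x 64 mm, bystander; origin at the centre of its underside.
- slinky: Upright metal slinky coil, 66 mm wide, 47 mm high, bystander; origin at the centre of its underside.
Mind the look-alikes: they are no part of the job. There is more than one size of the pin; the one meant has the size given above.

How it is judged:
By the outcome, as a careful person would: the job done as asked, in the order asked, and still so for the second after the job is handed in, with the robot touching nothing.
It also fails if it takes over 72 s, if anything falls off the work surface, if the arm or the gripper's body presses on something with over 40 N, if the wrist force passes 120 N, or if a joint passes its speed limit or range.

## Working session

There is one attempt and no reset: what is moved stays moved. The work goes in short steps, Python scripts to look and compute and a shell command to move; the robot and the scene stay as the last step left them, time stands still between calls to the robot, and variables do not carry over. Pictures are saved under pics/ and viewed, and the job is handed in when it is done.

```bash
mkdir -p pics; ls; cat > h.py <<'E'
from station import read_state, get_image, finish_job
import numpy as np, cv2, pickle
from scipy.spatial.transform import Rotation as R
def snap(name,tag):
    d=get_image(name); pickle.dump(d,open(f'pics/{tag}.pkl','wb')); cv2.imwrite(f'pics/{tag}.png',d['image'][:,:,::-1]); return d
def load(tag): return pickle.load(open(f'pics/{tag}.pkl','rb'))
def crop(tag,u0,v0,u1,v1,s,out):
    d=load(tag); cv2.imwrite(f'pics/{out}.png',cv2.resize(d['image'][v0:v1,u0:u1,::-1],None,fx=s,fy=s,interpolation=cv2.INTER_CUBIC))
def onplane(d,u,v,z):
    T=np.linalg.inv(d['camera_from_world']); r=T[:3,:3]@np.linalg.inv(d['K'])@np.array([u,v,1.]); o=T[:3,3]
    return o+r*(z-o[2])/r[2]
def byrange(d,u,v):
    T=np.linalg.inv(d['camera_from_world']); z=d['range_z'][int(round(v)),int(round(u))]
    return T[:3,:3]@(np.linalg.inv(d['K'])@np.array([u,v,1.])*z)+T[:3,3]
def proj(d,p):
    c=d['camera_from_world']@np.append(p,1); q=d['K']@c[:3]; return q[:2]/q[2]
def todelta(dw):
    s=read_state(); M=R.from_euler('xyz',s['ee_rot'],degrees=True).as_matrix(); return M.T@np.array(dw)/0.3
E
python3 - <<'E'
from h import *
s=read_state(); print(s)
for n in ['scene','side','wrist']: snap(n,n+'0')
E
```

```text
pics
{'clock': 0.0, 'joint_pos': array([ 6.72371206e+01,  2.83145873e+01,  7.71280753e+01, -6.92559679e-04,
        7.46273851e+01, -5.47228323e+00]), 'qd': array([ 0.01610257,  0.0092309 , -0.01896775,  0.01345876,  0.0114683 ,
       -0.03835014]), 'effort': array([ 3.97004609e-03, -8.82160020e+01, -3.83860266e+01,  3.35231080e-04,
        1.01283181e-02, -2.34856606e-05]), 'eef_pos': array([0.18561746, 0.59639553, 0.2104979 ]), 'ee_rot': array([ -94.92626979,   89.92994906, -112.21668195]), 'ft_force': array([ 0.28552787,  0.22602455, -0.34091646]), 'ft_torque': array([ 0.02386063, -0.02021301, -0.03457051]), 'gripper_width': 0.08529783985951606}
```

View pics/scene0.png

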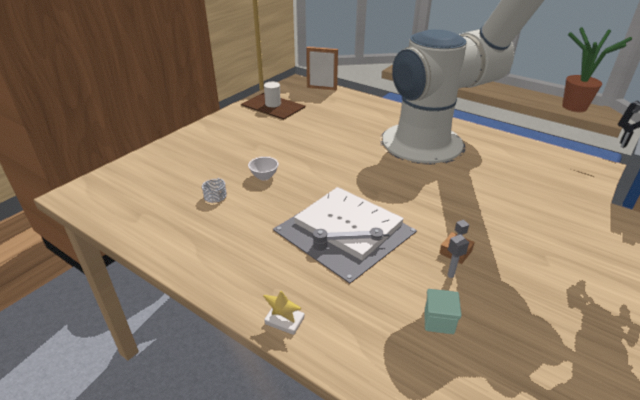

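View pics/side0.png

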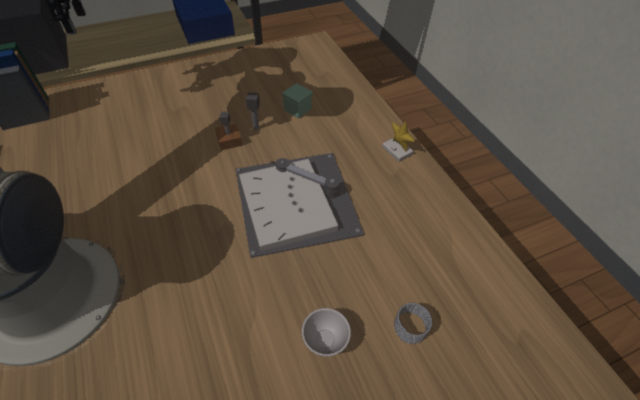

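View pics/wrist0.png

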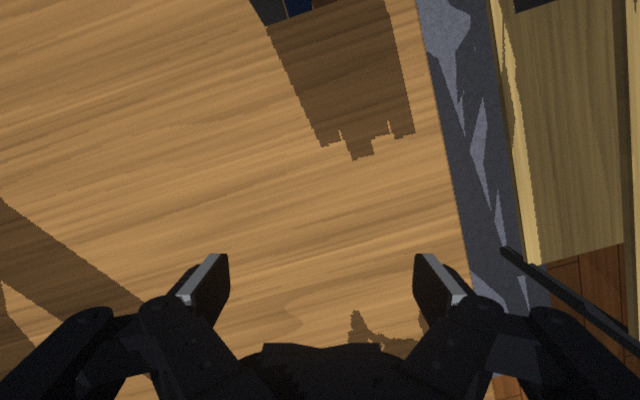

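The scene view shows the tensioner at about (345,232), the pin in its stand at (458,240), a larger look-alike pin beside it at about (455,262), and the favor box at (442,310). In the side view the stand is at (229,135) and the look-alike at (253,110).

```bash
python3 - <<'E'
from h import *
crop('scene0',260,170,500,350,3.3,'c1')
crop('side0',190,70,380,260,3.15,'c2')
d=load('scene0');e=load('side0')
for n,x in (('sc',d),('si',e)):
    T=np.linalg.inv(x['camera_from_world']); print(n,T[:3,3].round(3),T[:3,2].round(2),x['K'][0,0])
E
```

```text
sc [1.327 0.513 0.759] [-0.65 -0.46 -0.6 ] 453.74827337200054
si [ 0.341 -0.537  0.765] [ 0.25  0.57 -0.78] 403.58549295037716
```

View pics/c1.png

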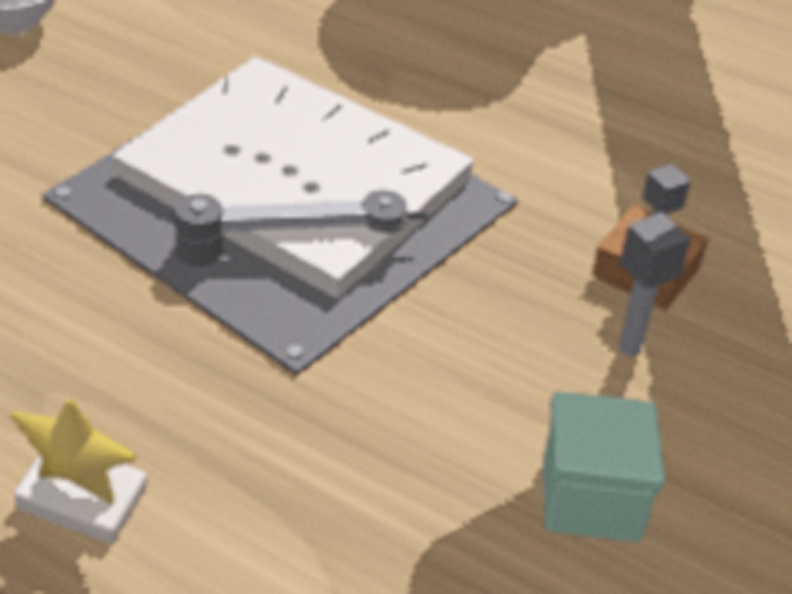

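View pics/c2.png

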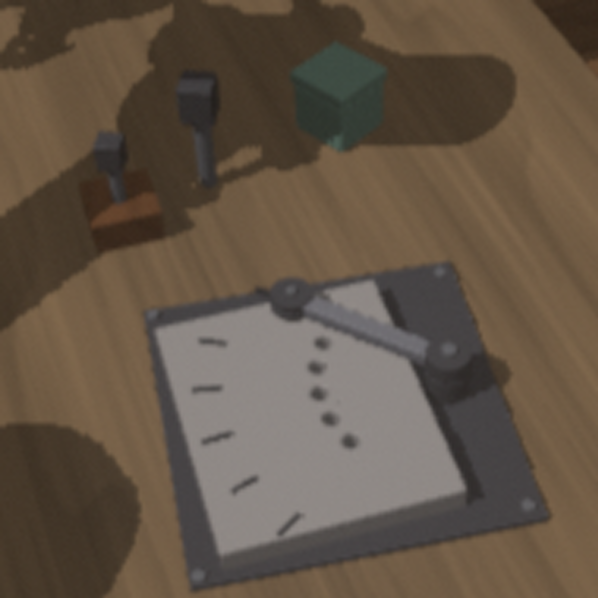

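The crops show five marks and five holes (side crop hole 4 at (329,420), scene crop hole 4 at (263,158)). The smaller pin is in the stand, and a taller look-alike stands free next to it.

```bash
python3 - <<'E'
from h import *
from scipy.optimize import least_squares
d=load('scene0');e=load('side0')
S=lambda p:(p[0]/3.3+260,p[1]/3.3+170)
E=lambda p:(p[0]/3.15+190,p[1]/3.15+70)
print('plate corners scene');
for p in [(46,198),(295,374),(516,203)]: print(onplane(d,*S(p),.006).round(4))
print('plate corners side')
for p in [(147,312),(455,264),(549,517),(194,588)]: print(onplane(e,*E(p),.006).round(4))
hs={1:(322,343),2:(316,368),3:(318,394),4:(329,420),5:(349,441)}
hc={2:(311,187),3:(290,170),4:(263,158),5:(232,150)}
ms={1:(213,342),2:(207,389),3:(218,436),4:(245,485),5:(290,523)}
mc={1:(414,168),2:(379,136),3:(333,113),4:(281,95),5:(225,86)}
A={}
for nm,a,b in (('h',hs,hc),('m',ms,mc)):
  for k in a:
    pa=onplane(e,*E(a[k]),.026); pb=onplane(d,*S(b[k]),.026) if k in b else pa*np.nan
    print(nm,k,pa[:2].round(4),pb[:2].round(4)); A[nm,k]=[q[:2] for q in (pa,pb) if q[0]==q[0]]
def f(x):
  r=[]
  for (n,k),q in A.items():
    rad=.1 if n=='h' else .184
    t=x[2]+.26*k
    for i,v in enumerate(q): r.append(v-x[:2]-rad*np.array([np.cos(t),np.sin(t)])-(x[3:5] if len(q)==2 and i==1 else 0))
  return np.concatenate(r)
def run(ids):
  B={k:[v[i] for i in ids if i<len(v)] for k,v in A.items()}
  def g(x):
    r=[]
    for (n,k),q in B.items():
      t=x[2]+.26*k
      for v in q: r.append(v-x[:2]-(.1 if n=='h' else .184)*np.array([np.cos(t),np.sin(t)]))
    return np.concatenate(r)
  s=least_squares(g,[.7,.2,2.5]); t=s.x[2]+1.04
  print(ids,'pivot',s.x,'rms',np.sqrt((s.fun**2).mean()),'h4',s.x[:2]+.1*np.array([np.cos(t),np.sin(t)]))
run([0]);run([1]);run([0,1])
print('hub top',onplane(d,*S((199,205)),.048),onplane(e,*E((449,350)),.048))
print('pulley top',onplane(d,*S((384,203)),.044),onplane(e,*E((291,290)),.044))
# pins: head top z .092 (small) 
print('small head top ctr',onplane(d,*S((668,174)),.092),onplane(e,*E((110,138)),.092))
print('big foot',onplane(d,*S((630,352)),0),onplane(e,*E((209,184)),0))
print('stand top corners scene');
for p in [(597,247),(640,208),(707,240)]: print(onplane(d,*S(p),.03).round(4))
print('side');
for p in [(80,181),(150,174),(163,211),(92,224)]: print(onplane(e,*E(p),.03).round(4))
for t,img,pts in (('scene',d,[S((668,174)),S((655,230))]),('side',e,[E((110,138)),E((198,76))])):
  for p in pts: print(t,byrange(img,*p).round(4))
E
```

```text
plate corners scene
[ 0.6626 -0.1039  0.006 ]
[0.7071 0.155  0.006 ]
[0.4536 0.1978 0.006 ]
plate corners side
[0.4488 0.1909 0.006 ]
[0.7048 0.1466 0.006 ]
[ 0.6591 -0.1131  0.006 ]
[ 0.4056 -0.0722  0.006 ]
h 1 [0.5625 0.0885] [nan nan]
h 2 [0.549  0.0663] [0.5515 0.0694]
h 3 [0.5411 0.0416] [0.5434 0.045 ]
h 4 [0.5397 0.0151] [0.5431 0.0196]
h 5 [ 0.5461 -0.0087] [ 0.5489 -0.006 ]
m 1 [0.4844 0.1216] [0.4847 0.1225]
m 2 [0.4654 0.0779] [0.4649 0.0796]
m 3 [0.459 0.032] [0.46   0.0334]
m 4 [ 0.4629 -0.0173] [ 0.4639 -0.0149]
m 5 [ 0.4813 -0.0599] [ 0.4805 -0.0601]
[0] pivot [0.64170672 0.03701438 2.3715704 ] rms 0.004628333274558305 h4 [0.54532904 0.01034338]
[1] pivot [0.6420107  0.0414918  2.39009271] rms 0.0047676941657002 h4 [0.54614353 0.01304034]
[0, 1] pivot [0.64188523 0.03903851 2.37979585] rms 0.004767502794942387 h4 [0.54573018 0.01157567]
hub top [0.64041618 0.02689126 0.048     ] [0.64189094 0.02712104 0.048     ]
pulley top [0.55482189 0.13414488 0.044     ] [0.55467423 0.1347166  0.044     ]
small head top ctr [0.46131834 0.30752151 0.092     ] [0.46338005 0.30781927 0.092     ]
big foot [0.54779372 0.33202696 0.        ] [0.54536386 0.32788395 0.        ]
stand top corners scene
[0.4924 0.278  0.03  ]
[0.4322 0.2865 0.03  ]
[0.438  0.3407 0.03  ]
side
[0.4355 0.3393 0.03  ]
[0.4939 0.3256 0.03  ]
[0.4908 0.2759 0.03  ]
[0.4312 0.2827 0.03  ]
scene [0.4593 0.307  0.0904]
scene [0.5487 0.3288 0.1122]
side [0.4634 0.3081 0.0918]
side [0.5485 0.3325 0.1126]
```

```bash
cat >> h.py <<'E'
def st():
    s=read_state(); M=R.from_euler('xyz',s['ee_rot'],degrees=True).as_matrix()
    print('t',round(s['clock'],2),'pos',s['eef_pos'].round(4),'jawdir',M[:,1].round(3),'z',M[:,2].round(3),'F',s['ft_force'].round(1),'w',round(s['gripper_width'],4)); return s,M
def plan(p,jaw=None):
    # delta & twist to vertical tool pose at p with jaw dir yaw (deg, mod 180)
    s,M=st(); dl=M.T@(np.array(p)-s['eef_pos'])/.3
    j=M[:,1] if jaw is None else np.array([np.cos(np.radians(jaw)),np.sin(np.radians(jaw)),0]); j[2]=0; j/=np.linalg.norm(j)
    if j@M[:,1]<0: j=-j
    x=np.array([0,0,-1.]); N=np.stack([x,j,np.cross(x,j)],1)
    tw=R.from_matrix(M.T@N).as_rotvec(); print('delta',dl.round(4),'twist',(tw/np.pi).round(4),'deg',np.degrees(tw).round(1),'q6',s['joint_pos'][5].round(1))
E
python3 - <<'E'
from h import *
from scipy.optimize import least_squares
s,M=st(); print(M.round(3))
w=load('wrist0');T=np.linalg.inv(w['camera_from_world']);print('cam in tool',(M.T@(T[:3,3]-s['eef_pos'])).round(4),'\n',(M.T@T[:3,:3]).round(3))
crop('scene0',440,210,480,265,12,'c3'); crop('side0',210,100,250,155,12,'c4')
E
python3 -c "
import cv2,numpy as np
a=cv2.imread('pics/c3.png');b=cv2.imread('pics/c4.png');o=np.hstack([a,b]);o=o[:600];cv2.imwrite('pics/c5.png',o);print(o.shape)"
```

```text
t 0.15 pos [0.1857 0.5965 0.2107] jawdir [ 0.297  0.955 -0.001] z [ 0.955 -0.297 -0.   ] F [-0.1 -0.9 -0.6] w 0.085
[[-0.     0.297  0.955]
 [-0.001  0.955 -0.297]
 [-1.    -0.001 -0.   ]]
cam in tool [-0.164   0.0008 -0.0665] 
 [[ 0.    -0.268  0.963]
 [ 1.    -0.    -0.   ]
 [ 0.     0.963  0.268]]
(600, 960, 3)
```

View pics/c5.png

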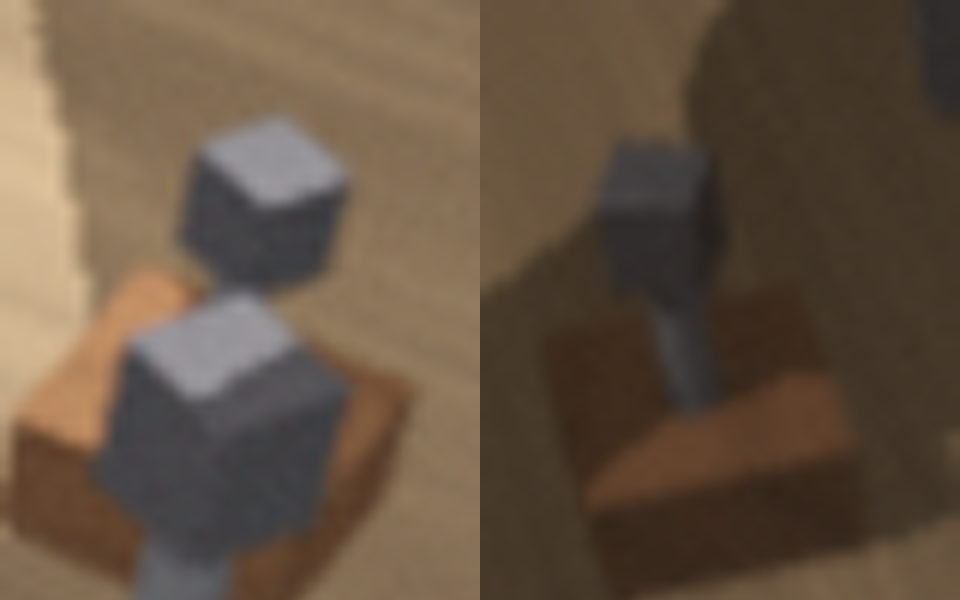

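```bash
python3 - <<'E'
from h import *
d=load('scene0');e=load('side0')
a=np.array([onplane(d,u/12+440,v/12+210,.092)[:2] for u,v in [(200,155),(280,118),(350,180),(268,207)]])
b=np.array([onplane(e,(u-480)/12+210,v/12+100,.092)[:2] for u,v in [(620,143),(710,150),(695,212),(600,208)]])
for q in (a,b):
  print(q.round(4).tolist(),q.mean(0).round(4)); 
  for i in range(4): v=q[(i+1)%4]-q[i]; print(np.hypot(*v).round(4),np.degrees(np.arctan2(v[1],v[0])).round(1))
plan([.4622,.3076,.2107],90)
E
```

```text
[[0.4699, 0.2968], [0.4496, 0.3052], [0.4602, 0.3235], [0.4774, 0.3136]] [0.4643 0.3098]
0.0219 157.5
0.0211 60.0
0.0198 -29.9
0.0184 -114.1
[[0.4576, 0.3183], [0.4749, 0.3088], [0.4664, 0.2901], [0.4481, 0.2989]] [0.4618 0.3041]
0.0197 -28.8
0.0205 -114.4
0.0203 154.3
0.0216 63.9
t 0.15 pos [0.1857 0.5965 0.2107] jawdir [ 0.297  0.955 -0.001] z [ 0.955 -0.297 -0.   ] F [-0.1 -0.9 -0.6] w 0.085
delta [ 4.0000e-04 -6.4540e-01  1.1664e+00] twist [-0.0961 -0.0001  0.0003] deg [-17.3  -0.    0. ] q6 -5.5
```

```bash
python3 -m creep '{"delta_pos":[[0,-0.5,0.9],[0,-0.5,0.9],[0,-0.5,0.9],[0,-0.5,0.9],[0,-0.5,0.9],[0,-0.5,0.9],[0,-0.5,0.9],[0,-0.5,0.9]],"twist":[[0.059,0,0],[0.059,0,0],[0.059,0,0],[0.059,0,0],[0.059,0,0],[0.059,0,0],[0.059,0,0],[0.059,0,0]],"fingers":[1,1,1,1,1,1,1,1]}' 40; python3 - <<'E'
from h import *
plan([.4625,.307,.2107],62)
E
```

```text
clock: 0.95
eef_pos: [0.3999, 0.3722, 0.211]
ee_rot: [-126.5, 90.0, -154.6]
ft_force: [0.2, -0.3, -0.1]
gripper_width: 0.0854
t 0.95 pos [0.3999 0.3722 0.211 ] jawdir [ 0.471  0.882 -0.   ] z [ 0.882 -0.471 -0.   ] F [ 0.2 -0.3 -0.1] w 0.0854
delta [ 0.0009 -0.0935  0.2864] twist [-0.0004 -0.0001  0.0001] deg [-0.1 -0.   0. ] q6 -25.2
```

```bash
python3 -m creep '{"delta_pos":[[0,-0.093,0.287],[0,-0.093,0.287],[0,-0.093,0.287],[0,-0.093,0.287],[0,-0.093,0.287]],"twist":[[0,0,0],[0,0,0],[0,0,0],[0,0,0],[0,0,0]],"fingers":[1,1,1,1,1]}'; python3 - <<'E'
from h import *
st(); snap('wrist','w1'); st()
E
```

```text
clock: 1.45
eef_pos: [0.4609, 0.3096, 0.211]
ee_rot: [-165.1, 90.0, 167.1]
ft_force: [0.3, -0.2, -0.4]
gripper_width: 0.0854
t 1.45 pos [0.4609 0.3096 0.211 ] jawdir [ 0.467  0.884 -0.   ] z [ 0.884 -0.467 -0.001] F [ 0.3 -0.2 -0.4] w 0.0854
t 1.5 pos [0.4609 0.3096 0.211 ] jawdir [ 0.467  0.884 -0.   ] z [ 0.884 -0.467 -0.001] F [ 0.5  0.2 -0.3] w 0.0855
```

View pics/w1.png

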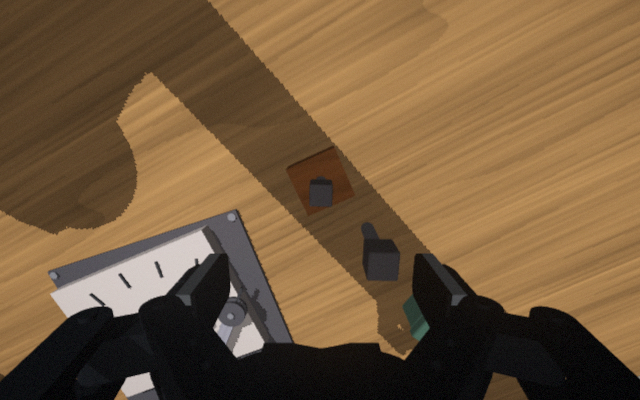

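The wrist view shows the small pin's head at about (320,193), square to the jaws, with the larger pin at (381,258) clear of the fingers' path.

```bash
python3 - <<'E'
from h import *
w=load('w1'); crop('w1',280,140,400,290,4,'c6'); print(byrange(w,321,188),byrange(w,380,262))
E
```

```text
[0.45719232 0.31288234 0.09356394] [0.54142518 0.3305498  0.11297331]
```

View pics/c6.png

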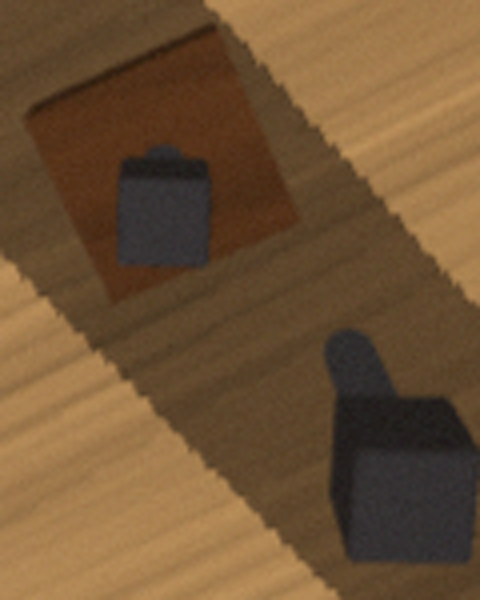

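```bash
python3 - <<'E'
from h import *
w=load('w1'); p=onplane(w,320.8,195.3,.092);print(p, onplane(w,279+130/4+1,140+ (25+300)/8,.03)); 
plan([.462,.3072,.079]); plan([p[0],p[1],.079])
E
```

```text
[0.4636518  0.30925751 0.092     ] [0.45743806 0.3018463  0.03      ]
t 1.5 pos [0.4609 0.3096 0.211 ] jawdir [ 0.467  0.884 -0.   ] z [ 0.884 -0.467 -0.001] F [ 0.5  0.2 -0.3] w 0.0855
delta [ 0.44   -0.0051  0.0073] twist [-0.     -0.0002  0.    ] deg [-0. -0.  0.] q6 -34.5
t 1.5 pos [0.4609 0.3096 0.211 ] jawdir [ 0.467  0.884 -0.   ] z [ 0.884 -0.467 -0.001] F [ 0.5  0.2 -0.3] w 0.0855
delta [0.44   0.0035 0.0089] twist [-0.     -0.0002  0.    ] deg [-0. -0.  0.] q6 -34.5
```

```bash
python3 -m creep '{"delta_pos":[[0.12,0,0.008],[0.24,0,0.008],[0.34,0,0.008],[0.41,0,0.008],[0.44,0,0.008],[0.44,0,0.008]],"twist":[[0,0,0],[0,0,0],[0,0,0],[0,0,0],[0,0,0],[0,0,0]],"fingers":[1,1,1,1,1,1]}' 40 ; python3 -m creep '{"delta_pos":[[0,0,0],[0,0,0],[0,0,0],[0,0,0],[0,0,0],[0,0,0],[0,0,0],[0,0,0]],"twist":[[0,0,0],[0,0,0],[0,0,0],[0,0,0],[0,0,0],[0,0,0],[0,0,0],[0,0,0]],"fingers":[0.5,0.4,0.2,0,0,0,0,0]}' 40; python3 - <<'E'
from h import *
st(); snap('wrist','w2')
E
```

```text
clock: 2.1
eef_pos: [0.4631, 0.3077, 0.0784]
ee_rot: [-127.2, 89.9, -155.1]
ft_force: [-1.6, -0.4, -0.1]
gripper_width: 0.0854
clock: 2.9
eef_pos: [0.4641, 0.3072, 0.0791]
ee_rot: [-82.6, 90.0, -110.5]
ft_force: [-1.2, 0.0, -0.1]
gripper_width: 0.0
t 2.9 pos [0.4641 0.3072 0.0791] jawdir [ 0.468  0.884 -0.   ] z [ 0.884 -0.468  0.   ] F [-1.2  0.  -0.1] w 0.0
```

View pics/w2.png

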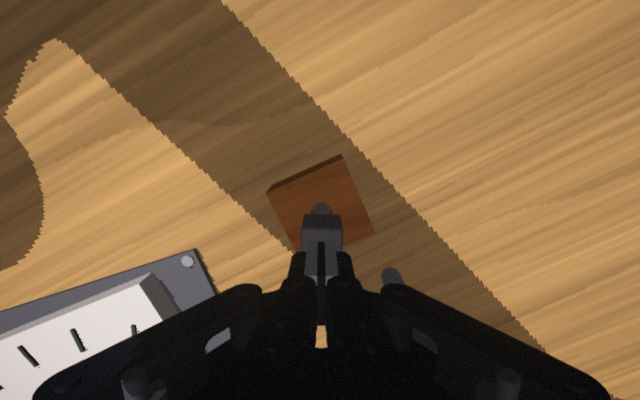

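```bash
python3 - <<'E'
from h import *
snap('scene','s2'); snap('side','e2')
crop('w2',250,140,410,360,2.7,'c7');crop('s2',420,190,500,290,5,'c8');crop('e2',190,80,270,180,5,'c9')
a=[cv2.imread(f'pics/{c}.png')[:500] for c in('c8','c9')]; cv2.imwrite('pics/c10.png',np.hstack(a))
w=load('w2')
for u,v in [(321,210),(321,223),(310,245),(333,245),(321,260),(310,265),(290,265),(321,300)]: print(u,v,byrange(w,u,v).round(4))
E
```

```text
321 210 [0.4578 0.3119 0.0444]
321 223 [0.4533 0.3142 0.0862]
310 245 [0.4535 0.3082 0.109 ]
333 245 [0.4584 0.3179 0.1097]
321 260 [0.4559 0.3128 0.1252]
310 265 [0.4537 0.309  0.1301]
290 265 [0.4534 0.2989 0.1212]
321 300 [0.4653 0.3078 0.1381]
```

View pics/c7.png

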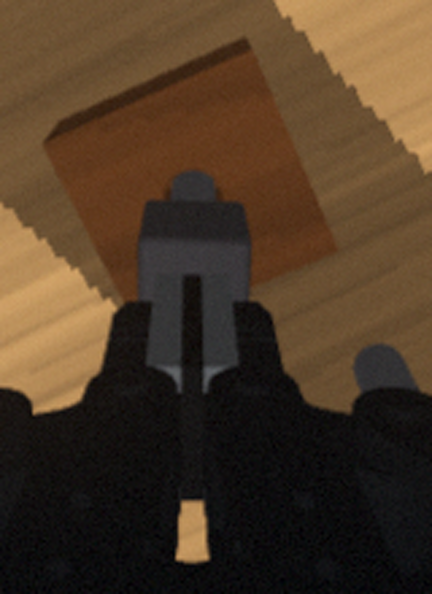

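View pics/c10.png

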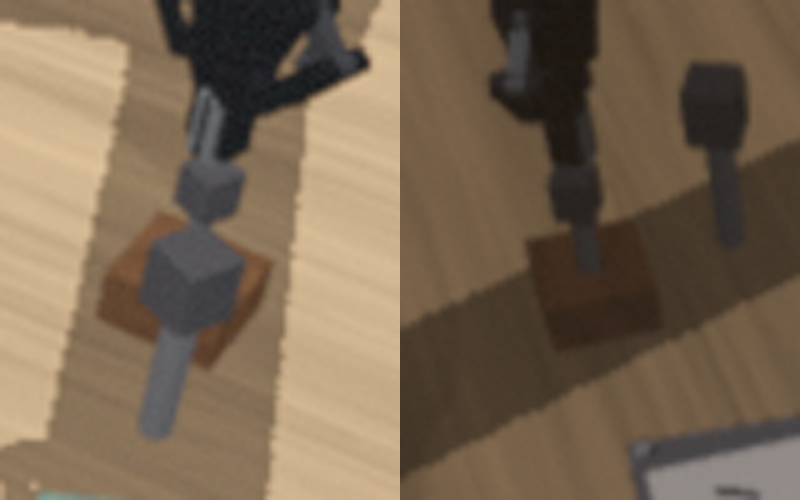

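The fingers closed just above the head and missed it. The pad tips read about z = 0.10, although the TCP reads 0.079. I'll measure the true tip position before going on.

```bash
python3 - <<'E'
from h import *
w1=load('w1');w2=load('w2')
print('table/stand checks w1',byrange(w1,305,165).round(4),byrange(w1,250,80).round(4),byrange(w1,320,195).round(4))
print('w2 stand',byrange(w2,310,180).round(4),byrange(w2,250,80).round(4))
print('open tips w1'); 
for u,v in [(223,258),(225,270),(215,265),(423,258),(420,270)]: 
  print(u,v,byrange(w1,u,v).round(4))
s2=load('s2');e2=load('e2')
print('scene: pad pts/head')
for cu,cv in [(205,90),(205,130),(208,150),(210,170),(205,200)]: print(byrange(s2,420+cu/5,190+cv/5).round(4))
print('side')
for cu,cv in [(170,130),(170,155),(175,175),(175,200)]: print(byrange(e2,190+cu/5,80+cv/5).round(4))
E
```

```text
table/stand checks w1 [0.4377 0.303  0.0313] [0.3269 0.2907 0.0006] [0.4624 0.3091 0.0951]
w2 stand [0.4382 0.3136 0.0318] [0.3568 0.3064 0.0007]
open tips w1
223 258 [0.4339 0.2769 0.2523]
225 270 [0.4398 0.2734 0.2502]
215 265 [0.4325 0.2776 0.2623]
423 258 [0.4733 0.3536 0.2544]
420 270 [0.4777 0.3502 0.2548]
scene: pad pts/head
[0.4694 0.2984 0.1362]
[0.4787 0.3049 0.1219]
[0.4749 0.3075 0.109 ]
[0.4664 0.3085 0.092 ]
[0.476  0.3118 0.0819]
side
[0.4627 0.2926 0.1281]
[0.4602 0.2922 0.1136]
[0.4625 0.3043 0.0911]
[0.4592 0.2988 0.0799]
```

```bash
python3 - <<'E'
from h import *
s2=load('s2');e2=load('e2');w2=load('w2')
for z in np.arange(.055,.125,.01):
  p=[.4641,.3072,z]; a=proj(s2,p);b=proj(e2,p);c=proj(w2,p)
  print(round(z,3),'scene crop',((a-[420,190])*5).round(),'side crop',((b-[190,80])*5).round(),'w2crop',((c-[250,140])*2.7).round())
cv2.imwrite('pics/c11.png',cv2.resize(s2['image'][195:240,440:485,::-1],None,fx=12,fy=12))
# depth map of region in world z, wrist
T=np.linalg.inv(w2['camera_from_world'])
for v in range(200,300,6): print(v,[round(byrange(w2,u,v)[2],3) for u in range(300,344,6)])
E
```

```text
0.055 scene crop [194. 227.] side crop [187. 225.] w2crop [187. 233.]
0.065 scene crop [198. 211.] side crop [184. 210.] w2crop [187. 247.]
0.075 scene crop [202. 194.] side crop [181. 195.] w2crop [186. 264.]
0.085 scene crop [206. 178.] side crop [178. 180.] w2crop [186. 282.]
0.095 scene crop [210. 161.] side crop [175. 165.] w2crop [186. 302.]
0.105 scene crop [215. 145.] side crop [172. 149.] w2crop [185. 325.]
0.115 scene crop [219. 128.] side crop [169. 133.] w2crop [185. 351.]
0.125 scene crop [223. 111.] side crop [166. 117.] w2crop [185. 381.]
200 [np.float64(0.03), np.float64(0.032), np.float64(0.031), np.float64(0.032), np.float64(0.032), np.float64(0.032), np.float64(0.032), np.float64(0.031)]
206 [np.float64(0.031), np.float64(0.031), np.float64(0.03), np.float64(0.032), np.float64(0.032), np.float64(0.031), np.float64(0.03), np.float64(0.032)]
212 [np.float64(0.03), np.float64(0.03), np.float64(0.019), np.float64(0.048), np.float64(0.048), np.float64(0.021), np.float64(0.032), np.float64(0.031)]
218 [np.float64(0.032), np.float64(0.079), np.float64(0.077), np.float64(0
[... 1416 characters left out ...]
, np.float64(0.136), np.float64(0.135), np.float64(0.136), np.float64(0.127)]
278 [np.float64(0.145), np.float64(0.142), np.float64(0.142), np.float64(0.139), np.float64(0.138), np.float64(0.142), np.float64(0.142), np.float64(0.145)]
284 [np.float64(0.148), np.float64(0.147), np.float64(0.146), np.float64(0.138), np.float64(0.138), np.float64(0.146), np.float64(0.146), np.float64(0.147)]
290 [np.float64(0.15), np.float64(0.151), np.float64(0.15), np.float64(0.138), np.float64(0.137), np.float64(0.15), np.float64(0.15), np.float64(0.15)]
296 [np.float64(0.154), np.float64(0.154), np.float64(0.154), np.float64(0.139), np.float64(0.137), np.float64(0.153), np.float64(0.155), np.float64(0.153)]
```

View pics/c11.png

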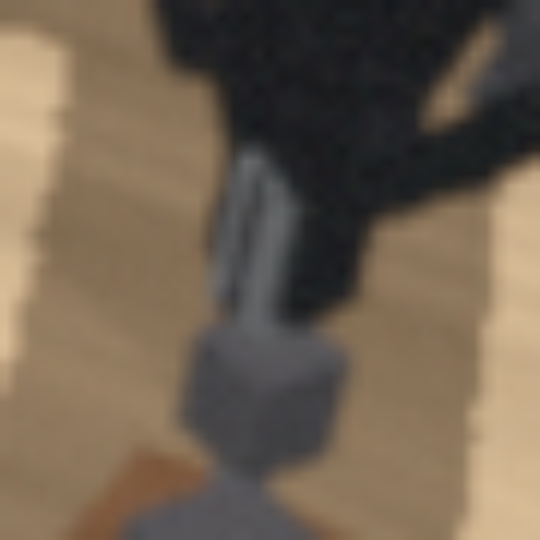

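The pads are centred on the head sideways, but their tips sit about 40 mm farther back along the tool than the TCP reading implies (z about 0.10 against 0.060 expected). I'll open and go down 40 mm more in steps, watching the force.

```bash
python3 -m creep '{"delta_pos":[[0,0,0],[0,0,0],[0,0,0],[0,0,-0.006],[0,0,-0.006],[0,0,-0.006]],"twist":[[0,0,0],[0,0,0],[0,0,0],[0,0,0],[0,0,0],[0,0,0]],"fingers":[1,1,1,1,1,1]}' 40; python3 -m creep '{"delta_pos":[[0.03,0,0],[0.06,0,0],[0.08,0,0],[0.08,0,0]],"twist":[[0,0,0],[0,0,0],[0,0,0],[0,0,0]],"fingers":[1,1,1,1]}'; python3 - <<'E'
from h import *
st(); w=snap('wrist','w3'); s=snap('scene','s3'); 
cv2.imwrite('pics/c12.png',np.hstack([cv2.resize(w['image'][130:380,160:480,::-1],(400,312)),cv2.resize(s['image'][190:268,410:510,::-1],(400,312),interpolation=2)]))
E
```

```text
clock: 3.65
eef_pos: [0.4625, 0.3081, 0.0791]
ee_rot: [-164.7, 90.0, 167.4]
ft_force: [-0.5, 0.0, 0.6]
gripper_width: 0.0845
clock: 4.05
eef_pos: [0.4619, 0.3077, 0.0538]
ee_rot: [-123.9, 89.9, -151.9]
ft_force: [-0.4, -0.1, -0.6]
gripper_width: 0.0853
t 4.05 pos [0.4619 0.3077 0.0538] jawdir [ 0.468  0.884 -0.002] z [ 0.884 -0.468 -0.001] F [-0.4 -0.1 -0.6] w 0.0853
```

View pics/c12.png

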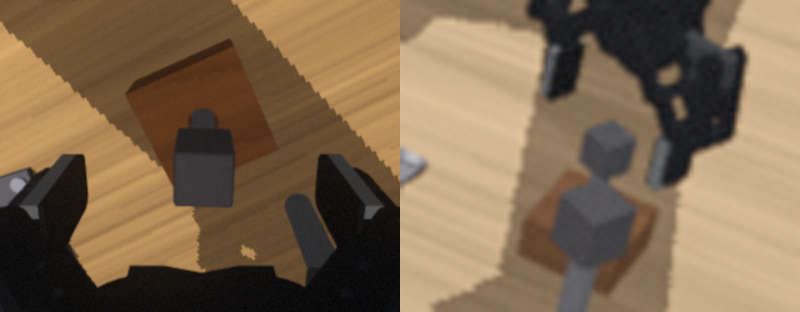

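```bash
python3 -m creep '{"delta_pos":[[0.025,0,0],[0.048,0,0],[0.048,0,0]],"twist":[[0,0,0],[0,0,0],[0,0,0]],"fingers":[1,1,1]}'; python3 -m creep '{"delta_pos":[[0,0,0],[0,0,0],[0,0,0],[0,0,0],[0,0,0],[0,0,0]],"twist":[[0,0,0],[0,0,0],[0,0,0],[0,0,0],[0,0,0],[0,0,0]],"fingers":[0.4,0.3,0.2,0.1,0.1,0.1]}' 40; python3 - <<'E'
from h import *
st(); w=snap('wrist','w4'); s=snap('scene','s4'); 
cv2.imwrite('pics/c13.png',np.hstack([cv2.resize(w['image'][130:380,160:480,::-1],(400,312)),cv2.resize(s['image'][190:268,410:510,::-1],(400,312),interpolation=2)]))
E
```

```text
clock: 4.45
eef_pos: [0.462, 0.3078, 0.0397]
ee_rot: [-124.9, 89.9, -152.9]
ft_force: [0.2, 0.2, -0.4]
gripper_width: 0.0856
clock: 5.05
eef_pos: [0.4627, 0.3081, 0.0409]
ee_rot: [54.9, 90.0, 27.0]
ft_force: [0.4, -0.7, 4.7]
gripper_width: 0.0216
t 5.05 pos [0.4627 0.3081 0.0409] jawdir [0.468 0.884 0.   ] z [ 0.884 -0.468  0.   ] F [ 0.4 -0.7  4.7] w 0.0216
```

View pics/c13.png

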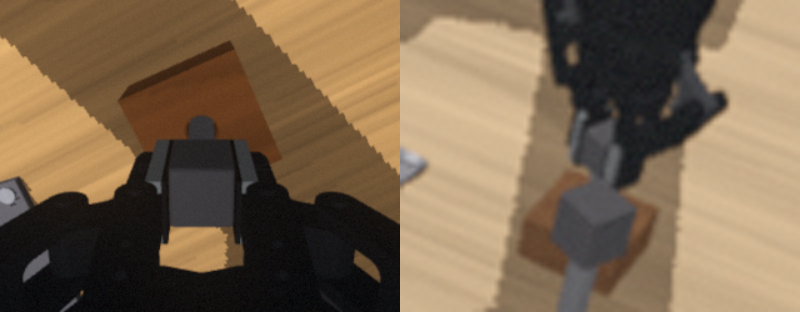

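The pin is gripped (width 21.6 mm). Next is a straight lift out of the stand.

```bash
python3 -m creep '{"delta_pos":[[-0.03,0,0],[-0.08,0,0],[-0.13,0,0],[-0.19,0,0],[-0.25,0,0],[-0.3,0,0],[-0.3,0,0],[-0.3,0,0]],"twist":[[0,0,0],[0,0,0],[0,0,0],[0,0,0],[0,0,0],[0,0,0],[0,0,0],[0,0,0]],"fingers":[0.1,0.1,0.1,0.1,0.1,0.1,0.1,0.1]}' 50; python3 - <<'E'
from h import *
st(); w=snap('wrist','w5'); s=snap('scene','s5');e=snap('side','e5')
cv2.imwrite('pics/c14.png',np.hstack([cv2.resize(w['image'][100:400,:,::-1],(427,200)),cv2.resize(s['image'][150:268,410:510,::-1],(170,200),interpolation=2),cv2.resize(e['image'][60:160,190:290,::-1],(200,200),interpolation=2)]))
plan([.575,.125,.13],0); plan([.54,.06,.18],110)
E
```

```text
clock: 5.95
eef_pos: [0.4625, 0.308, 0.1307]
ee_rot: [56.4, 90.0, 28.5]
ft_force: [0.7, -0.2, -1.1]
gripper_width: 0.0211
t 5.95 pos [0.4625 0.308  0.1307] jawdir [0.468 0.884 0.   ] z [ 0.884 -0.468  0.   ] F [ 0.7 -0.2 -1.1] w 0.0211
t 6.1 pos [0.462  0.3078 0.1298] jawdir [ 0.468  0.884 -0.001] z [ 0.884 -0.468 -0.001] F [-0.2 -1.3 -1.7] w 0.0211
delta [-0.0007 -0.362   0.6179] twist [ 0.3449 -0.      0.0005] deg [62.1 -0.   0.1] q6 -34.6
t 6.1 pos [0.462  0.3078 0.1298] jawdir [ 0.468  0.884 -0.001] z [ 0.884 -0.468 -0.001] F [-0.2 -1.3 -1.7] w 0.0211
delta [-0.167  -0.6083  0.6161] twist [-0.2662 -0.0004  0.0003] deg [-47.9  -0.1   0. ] q6 -34.6
```

View pics/c14.png

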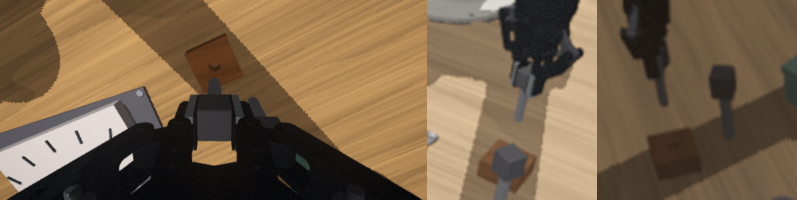

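```bash
python3 - <<'E'
from h import *
plan([.612,.135,.13],80)
E
```

```text
t 6.1 pos [0.462  0.3078 0.1298] jawdir [ 0.468  0.884 -0.001] z [ 0.884 -0.468 -0.001] F [-0.2 -1.3 -1.7] w 0.0211
delta [-0.0008 -0.2748  0.7113] twist [-0.0995 -0.0003  0.0004] deg [-17.9  -0.1   0.1] q6 -34.6
```

```bash
python3 -m creep '{"delta_pos":[[0,-0.275,0.711],[0,-0.275,0.711],[0,-0.275,0.711],[0,-0.275,0.711],[0,-0.275,0.711],[0,-0.275,0.711],[0,-0.275,0.711],[0,-0.275,0.711]],"twist":[[-0.1,0,0],[-0.1,0,0],[-0.1,0,0],[-0.1,0,0],[-0.1,0,0],[-0.1,0,0],[-0.1,0,0],[-0.1,0,0]],"fingers":[0.1,0.1,0.1,0.1,0.1,0.1,0.1,0.1]}'; python3 - <<'E'
from h import *
st(); w=snap('wrist','w6')
E
```

```text
clock: 6.9
eef_pos: [0.6114, 0.1359, 0.1301]
ee_rot: [-170.3, 89.9, 179.8]
ft_force: [-0.6, 0.9, -0.9]
gripper_width: 0.0212
t 6.9 pos [0.6114 0.1359 0.1301] jawdir [ 0.172  0.985 -0.   ] z [ 0.985 -0.172 -0.002] F [-0.6  0.9 -0.9] w 0.0212
```

View pics/w6.png

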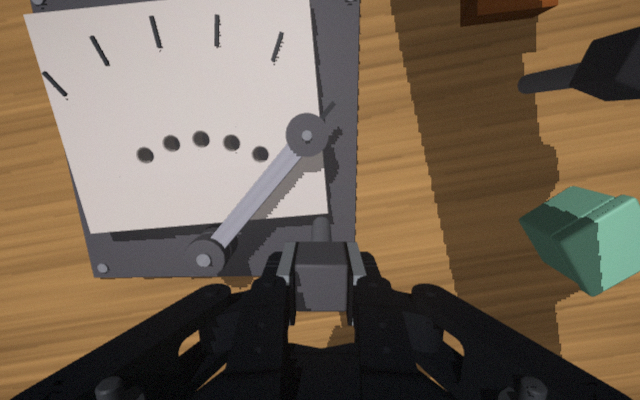

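The wrist view shows it all clearly: holes 1–5 at (260,154), (231,143), (201,139), (172,144) and (146,155), the hub at (204,260), the pulley at (307,134) and the pin foot near (321,222). I'll zoom in.

```bash
python3 - <<'E'
from h import *
crop('w6',20,0,350,130,2.4,'c15'); crop('w6',120,110,350,280,3.4,'c16')
E
```

```text
(no output)
```

View pics/c15.png

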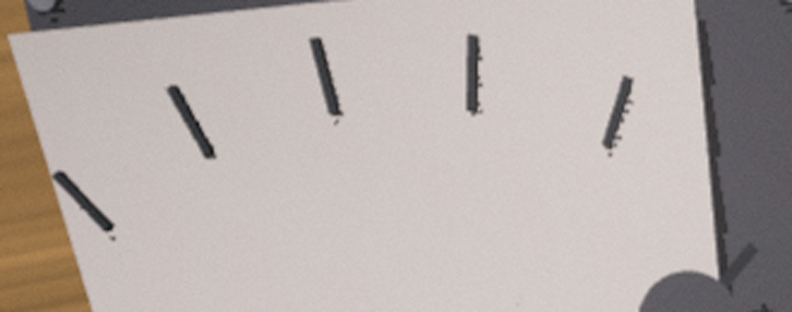

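View pics/c16.png

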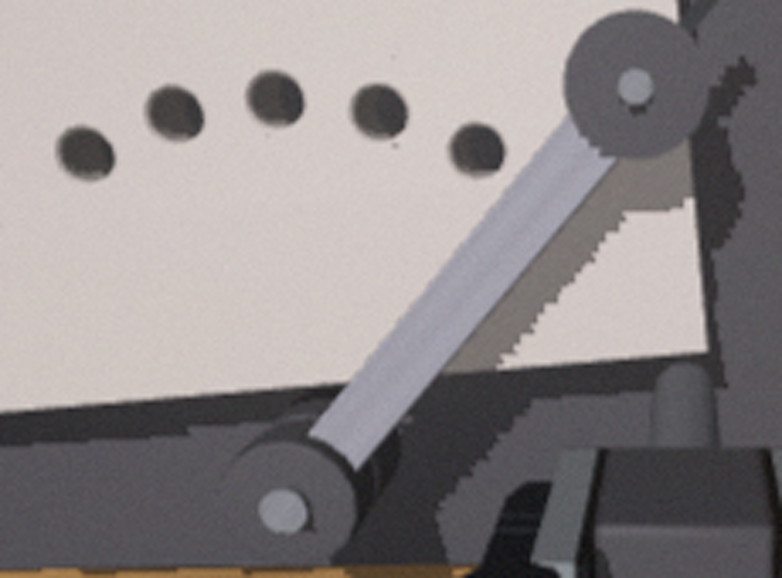

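```bash
cat > fit.py <<'E'
from h import *
from scipy.optimize import least_squares
w=load('w6')
H=[(477,150),(379,111),(275,99),(175,113),(86,153)]; Mk=[(618,112),(473,74),(326,77),(192,122),(84,201)]
h=np.array([onplane(w,u/3.4+120,v/3.4+110,.026)[:2] for u,v in H]); m=np.array([onplane(w,u/2.4+20,v/2.4,.0265)[:2] for u,v in Mk])
hub=onplane(w,284/3.4+120,511/3.4+110,.048); pul=onplane(w,635/3.4+120,85/3.4+110,.044)
k=np.arange(1,6)*.26
def g(x,rr=False):
  a=x[2]+k;b=x[3]+k; r1,r2=.1*x[4],.184*x[4]
  return np.concatenate([(h-x[:2]-r1*np.c_[np.cos(a),np.sin(a)]).ravel(),(m-x[:2]-r2*np.c_[np.cos(b),np.sin(b)]).ravel()])
E
python3 - <<'E'
from fit import *
print('h',h.round(4).tolist(),'m',m.round(4).tolist(),'hub',hub.round(4),'pul',pul.round(4), 'len',np.linalg.norm((pul-hub)[:2]))
for fixed in (0,1):
  s=least_squares(lambda x:g(np.append(x,1.) if fixed else x),[.64,.027,2.2,2.35]+([] if fixed else [1.]),x_scale=.01)
  x=s.x; a=x[2]+1.04; print(x.round(4),'rms mm',1e3*np.sqrt((s.fun**2).mean()),'h4',(x[:2]+.1*np.array([np.cos(a),np.sin(a)])).round(4),'mark4 deg',np.degrees(x[3]+1.04),'hole4 deg',np.degrees(a))
print('arm rest', np.degrees(np.arctan2((pul-hub)[1],(pul-hub)[0])))
s,M=st()
for z in (.09,.1,.11,.12):
  c=(proj(w,[.6114,.1359,z])-[120,110])*3.4; print(z,c.round(1))
for v in (218,220,224,228,232,238): print(v,byrange(w,321,v).round(4))
E
```

```text
h [[0.5656, 0.0913], [0.5519, 0.0692], [0.5445, 0.0442], [0.5435, 0.0185], [0.5492, -0.0069]] m [[0.4857, 0.1237], [0.4666, 0.0796], [0.4592, 0.0322], [0.4644, -0.0155], [0.4814, -0.0604]] hub [0.6453 0.0265 0.048 ] pul [0.556  0.1348 0.044 ] len 0.14040722033346864
[0.6435 0.028  2.1979 2.3388 1.0028] rms mm 0.20436720050432874 h4 [0.544  0.0184] mark4 deg 193.58856737546984 hole4 deg 185.51615716178657
[0.6431 0.028  2.1971 2.3386] rms mm 0.2409498875768537 h4 [0.5436 0.0184] mark4 deg 193.57953305906244 hole4 deg 185.4720501603197
arm rest 129.52897174766517
t 6.95 pos [0.6115 0.1361 0.1303] jawdir [ 0.171  0.985 -0.   ] z [ 0.985 -0.171 -0.001] F [-0.1 -0.1 -1.3] w 0.0213
0.09 [680.  367.7]
0.1 [679.9 383.5]
0.11 [679.7 400.8]
0.12 [679.5 419.9]
218 [0.6059 0.1376 0.1073]
220 [0.6059 0.1376 0.1115]
224 [0.6057 0.1376 0.1195]
228 [0.606  0.1375 0.1258]
232 [0.606  0.1375 0.1324]
238 [0.6061 0.1375 0.1411]
```

The fit is tight: 0.2 mm rms, and the mark-to-hole offset of 8.07° matches the pin and arm geometry. Hole 4 is at (0.5437, 0.0184). The held pin stands about (0.4, 0.9) mm off the TCP. Now I'll compute the arc.

```bash
cat > arc.py <<'E'
from h import *
P=np.array([.6433,.0280]); off=np.array([.0004,.0009])
def pt(a,r=.1): return P+r*np.array([np.cos(np.radians(a)),np.sin(np.radians(a))])-off
def arc(angs,z=None,r=.1):
    s,M=st(); print('from',s['eef_pos'].round(4))
    for a in angs:
        q=pt(a,r); d=np.array([q[0],q[1],z if z else s['eef_pos'][2]])-s['eef_pos']; print(a,(M.T@d/.3).round(3).tolist())
E
python3 - <<'E'
from arc import *
arc([108],.13);arc([108],.06)
E
```

```text
t 6.95 pos [0.6115 0.1361 0.1303] jawdir [ 0.171  0.985 -0.   ] z [ 0.985 -0.171 -0.001] F [-0.1 -0.1 -1.3] w 0.0213
from [0.6115 0.1361 0.1303]
108 [0.001, -0.045, 0.01]
t 6.95 pos [0.6115 0.1361 0.1303] jawdir [ 0.171  0.985 -0.   ] z [ 0.985 -0.171 -0.001] F [-0.1 -0.1 -1.3] w 0.0213
from [0.6115 0.1361 0.1303]
108 [0.234, -0.045, 0.01]
```

```bash
python3 -m creep '{"delta_pos":[[0.03,-0.045,0.01],[0.08,-0.045,0.01],[0.13,-0.045,0.01],[0.17,-0.045,0.01],[0.20,-0.045,0.01],[0.22,-0.045,0.01],[0.234,-0.045,0.01],[0.234,-0.045,0.01]],"twist":[[0,0,0],[0,0,0],[0,0,0],[0,0,0],[0,0,0],[0,0,0],[0,0,0],[0,0,0]],"fingers":[0.1,0.1,0.1,0.1,0.1,0.1,0.1,0.1]}'; python3 - <<'E'
from arc import *
w=snap('wrist','w7');s=snap('scene','s7')
crop('w7',120,80,420,300,2.6,'c17'); crop('s7',330,180,430,280,5,'c18')
arc(list(range(111,145,3)),.06)
E
```

```text
clock: 7.75
eef_pos: [0.6129, 0.1215, 0.0602]
ee_rot: [-159.4, 90.0, -169.3]
ft_force: [-0.1, -0.3, -1.1]
gripper_width: 0.0212
t 7.85 pos [0.6133 0.1215 0.0608] jawdir [0.172 0.985 0.   ] z [ 0.985 -0.172  0.   ] F [ 0.4  0.1 -1.4] w 0.0209
from [0.6133 0.1215 0.0608]
111 [0.003, -0.007, -0.02]
114 [0.003, -0.016, -0.034]
117 [0.003, -0.027, -0.049]
120 [0.003, -0.037, -0.062]
123 [0.003, -0.049, -0.075]
126 [0.003, -0.061, -0.088]
129 [0.003, -0.074, -0.1]
132 [0.003, -0.087, -0.111]
135 [0.003, -0.101, -0.121]
138 [0.003, -0.116, -0.131]
141 [0.003, -0.131, -0.14]
144 [0.003, -0.146, -0.148]
```

View pics/c17.png

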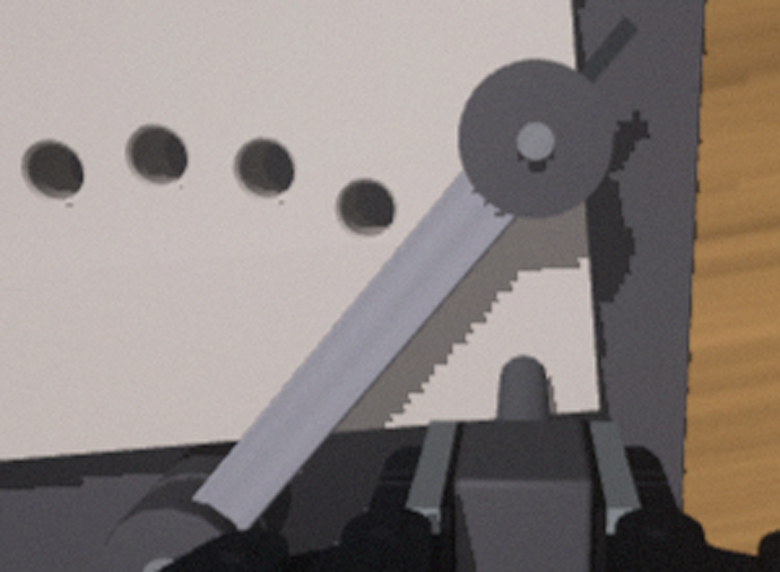

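View pics/c18.png

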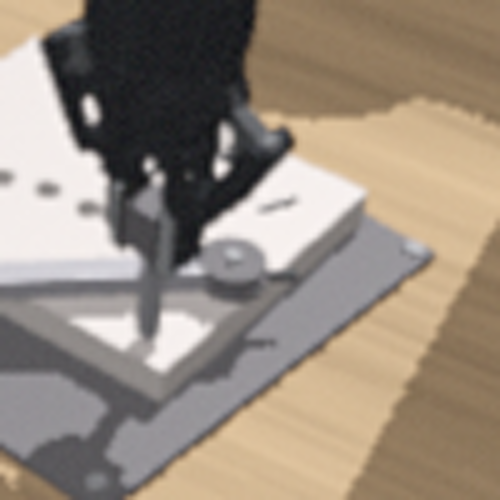

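```bash
python3 -m creep '{"delta_pos":[[0.002,-0.007,-0.02],[0.002,-0.016,-0.034],[0.002,-0.027,-0.049],[0.002,-0.037,-0.062],[0.002,-0.049,-0.075],[0.002,-0.061,-0.088],[0.002,-0.074,-0.1],[0.002,-0.087,-0.111]],"twist":[[0,0,0],[0,0,0],[0,0,0],[0,0,0],[0,0,0],[0,0,0],[0,0,0],[0,0,0]],"fingers":[0.1,0.1,0.1,0.1,0.1,0.1,0.1,0.1]}'; python3 - <<'E'
from arc import *
w=snap('wrist','w8')
crop('w8',120,80,420,300,2.6,'c19')
arc(list(range(132,160,3)),.06)
E
```

```text
clock: 8.65
eef_pos: [0.5758, 0.1012, 0.06]
ee_rot: [18.9, 90.0, 9.0]
ft_force: [3.1, 1.9, -1.2]
gripper_width: 0.0212
t 8.7 pos [0.5751 0.1009 0.06  ] jawdir [ 0.172  0.985 -0.   ] z [ 0.985 -0.172 -0.   ] F [ 2.7  0.9 -1.5] w 0.0212
from [0.5751 0.1009 0.06  ]
132 [-0.0, 0.002, 0.003]
135 [-0.0, -0.012, -0.008]
138 [-0.0, -0.026, -0.017]
141 [-0.0, -0.041, -0.026]
144 [-0.0, -0.057, -0.034]
147 [-0.0, -0.073, -0.042]
150 [-0.0, -0.089, -0.048]
153 [-0.0, -0.105, -0.054]
156 [-0.0, -0.122, -0.058]
159 [-0.0, -0.139, -0.062]
```

View pics/c19.png

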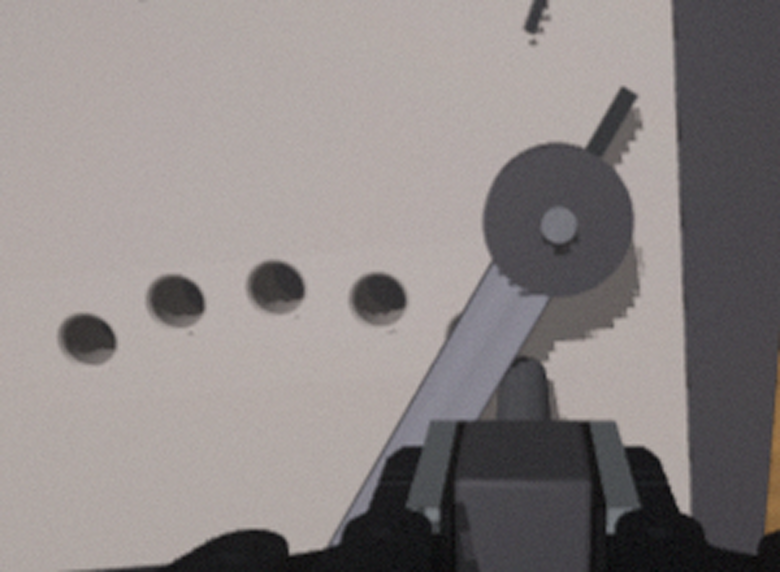

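The pin is pushing the arm round cleanly, with about 3 N of force. I'll carry on.

```bash
python3 -m creep '{"delta_pos":[[0,-0.012,-0.008],[0,-0.026,-0.017],[0,-0.041,-0.026],[0,-0.057,-0.034],[0,-0.073,-0.042],[0,-0.089,-0.048],[0,-0.105,-0.054],[0,-0.122,-0.058]],"twist":[[0,0,0],[0,0,0],[0,0,0],[0,0,0],[0,0,0],[0,0,0],[0,0,0],[0,0,0]],"fingers":[0.1,0.1,0.1,0.1,0.1,0.1,0.1,0.1]}'; python3 - <<'E'
from arc import *
w=snap('wrist','w9')
crop('w9',120,80,420,300,2.6,'c20')
arc(list(range(156,184,3)),.06)
E
```

```text
clock: 9.5
eef_pos: [0.5521, 0.0681, 0.0599]
ee_rot: [108.4, 90.0, 98.4]
ft_force: [3.4, 2.8, -0.7]
gripper_width: 0.0212
t 9.55 pos [0.5517 0.0675 0.0599] jawdir [ 0.172  0.985 -0.   ] z [ 0.985 -0.172 -0.   ] F [ 2.7  2.6 -0.9] w 0.0215
from [0.5517 0.0675 0.0599]
156 [-0.0, 0.001, -0.001]
159 [-0.0, -0.016, -0.005]
162 [-0.0, -0.034, -0.007]
165 [-0.0, -0.051, -0.009]
168 [-0.0, -0.068, -0.011]
171 [-0.0, -0.086, -0.011]
174 [-0.0, -0.103, -0.01]
177 [-0.0, -0.121, -0.008]
180 [-0.0, -0.138, -0.006]
183 [-0.0, -0.155, -0.002]
```

View pics/c20.png

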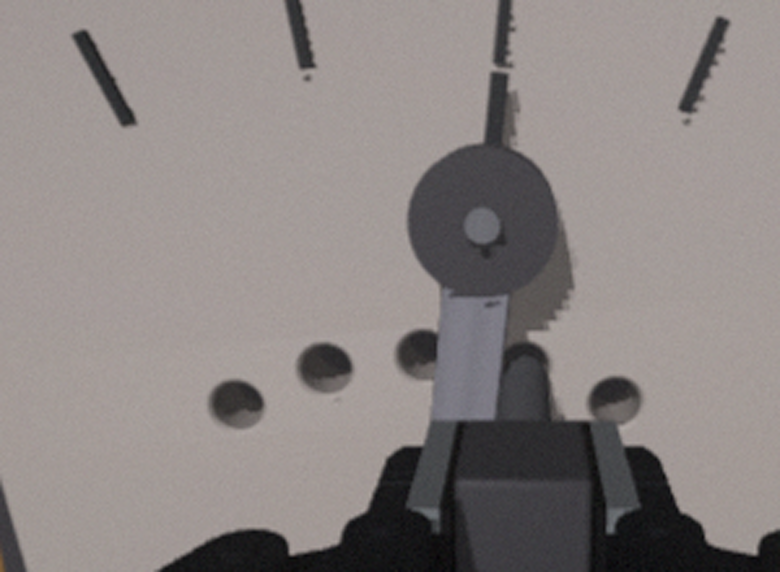

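```bash
python3 -m creep '{"delta_pos":[[0,-0.016,-0.005],[0,-0.034,-0.007],[0,-0.051,-0.009],[0,-0.068,-0.011],[0,-0.086,-0.011],[0,-0.103,-0.01],[0,-0.121,-0.008],[0,-0.138,-0.006]],"twist":[[0,0,0],[0,0,0],[0,0,0],[0,0,0],[0,0,0],[0,0,0],[0,0,0],[0,0,0]],"fingers":[0.1,0.1,0.1,0.1,0.1,0.1,0.1,0.1]}'; python3 - <<'E'
from arc import *
arc([180,182,184,185,185.5,186],.06)
E
```

```text
clock: 10.35
eef_pos: [0.543, 0.028, 0.0598]
ee_rot: [147.9, 90.0, 138.0]
ft_force: [2.7, 7.1, 0.2]
gripper_width: 0.0212
t 10.35 pos [0.543  0.028  0.0598] jawdir [0.172 0.985 0.   ] z [ 0.985 -0.172 -0.001] F [2.7 7.1 0.2] w 0.0212
from [0.543  0.028  0.0598]
180 [-0.001, -0.003, 0.0]
182 [-0.001, -0.015, 0.002]
184 [-0.001, -0.026, 0.005]
185 [-0.001, -0.032, 0.006]
185.5 [-0.001, -0.034, 0.007]
186 [-0.001, -0.037, 0.008]
```

```bash
python3 -m creep '{"delta_pos":[[0,-0.013,0.002],[0,-0.024,0.004],[0,-0.033,0.007],[0,-0.033,0.007],[0,-0.033,0.007]],"twist":[[0,0,0],[0,0,0],[0,0,0],[0,0,0],[0,0,0]],"fingers":[0.1,0.1,0.1,0.1,0.1]}'; python3 - <<'E'
from arc import *
w=snap('wrist','w10');snap('scene','s10');snap('side','e10')
crop('w10',220,120,420,270,3.9,'c21')
arc([185.5],.06)
s,M=st(); p=s['eef_pos']; q=p[:2]+off
for nm,x in (('foot .030',[q[0],q[1],.030]),('hole',[*(P+.1*np.array([np.cos(np.radians(185.5)),np.sin(np.radians(185.5))])),.026])): print(nm,((proj(w,x)-[220,120])*3.9).round(1))
for v in (210,212,214,216,218,220,224): print(v,[byrange(w,u,v).round(4).tolist() for u in (321,322)])
E
```

```text
clock: 10.85
eef_pos: [0.5431, 0.0181, 0.0597]
ee_rot: [165.3, 89.9, 155.4]
ft_force: [1.6, 5.4, 0.7]
gripper_width: 0.0212
t 11.0 pos [0.5431 0.0182 0.0597] jawdir [0.172 0.985 0.   ] z [ 0.985 -0.172 -0.001] F [1.  5.7 0.2] w 0.0211
from [0.5431 0.0182 0.0597]
185.5 [-0.001, -0.002, 0.001]
t 11.0 pos [0.5431 0.0182 0.0597] jawdir [0.172 0.985 0.   ] z [ 0.985 -0.172 -0.001] F [1.  5.7 0.2] w 0.0211
foot .030 [395.7 403.1]
hole [392.1 397.9]
210 [[0.535, 0.0203, 0.0275], [0.535, 0.0209, 0.028]]
212 [[0.5367, 0.02, 0.0265], [0.5371, 0.0206, 0.0254]]
214 [[0.5441, 0.0187, 0.0067], [0.5442, 0.0194, 0.0067]]
216 [[0.5375, 0.0198, 0.0328], [0.5378, 0.0204, 0.0323]]
218 [[0.5376, 0.0198, 0.0367], [0.5376, 0.0205, 0.0371]]
220 [[0.5375, 0.0198, 0.0409], [0.5377, 0.0204, 0.0409]]
224 [[0.5376, 0.0198, 0.0482], [0.5378, 0.0204, 0.0482]]
```

View pics/c21.png

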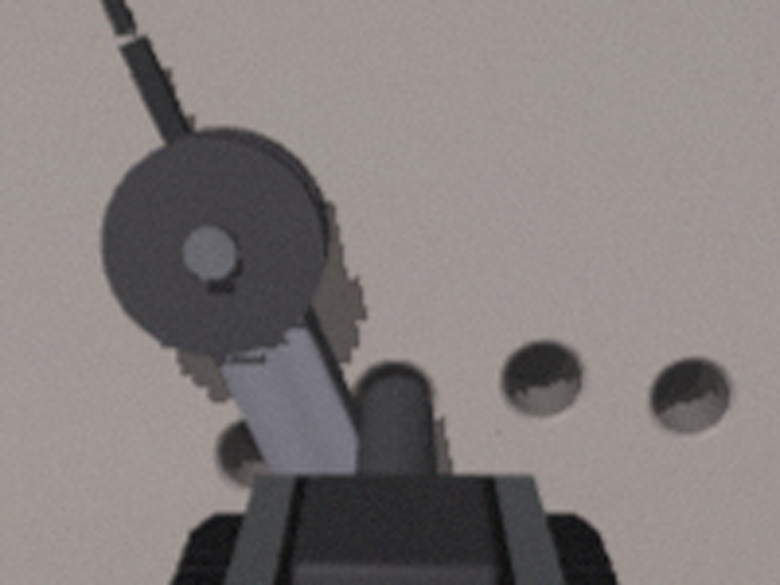

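The pointer lines up with mark 4 and the pin stands over hole 4, with only a thin sliver of rim showing in front of the foot. Next I'll lower it in small steps.

```bash
python3 -m creep '{"delta_pos":[[0.005,-0.001,0.001],[0.01,-0.001,0.001],[0.015,-0.001,0.001],[0.02,-0.001,0.001],[0.025,-0.001,0.001],[0.025,-0.001,0.001]],"twist":[[0,0,0],[0,0,0],[0,0,0],[0,0,0],[0,0,0],[0,0,0]],"fingers":[0.1,0.1,0.1,0.1,0.1,0.1]}'; python3 - <<'E'
from arc import *
st()
w=snap('wrist','w11')
crop('w11',220,120,420,270,3.9,'c22')
E
```

```text
clock: 11.6
eef_pos: [0.5427, 0.0178, 0.0519]
ee_rot: [176.8, 89.9, 166.9]
ft_force: [-0.1, 5.9, -0.8]
gripper_width: 0.0214
t 11.6 pos [0.5427 0.0178 0.0519] jawdir [0.172 0.985 0.   ] z [ 0.985 -0.172 -0.003] F [-0.1  5.9 -0.8] w 0.0214
```

View pics/c22.png

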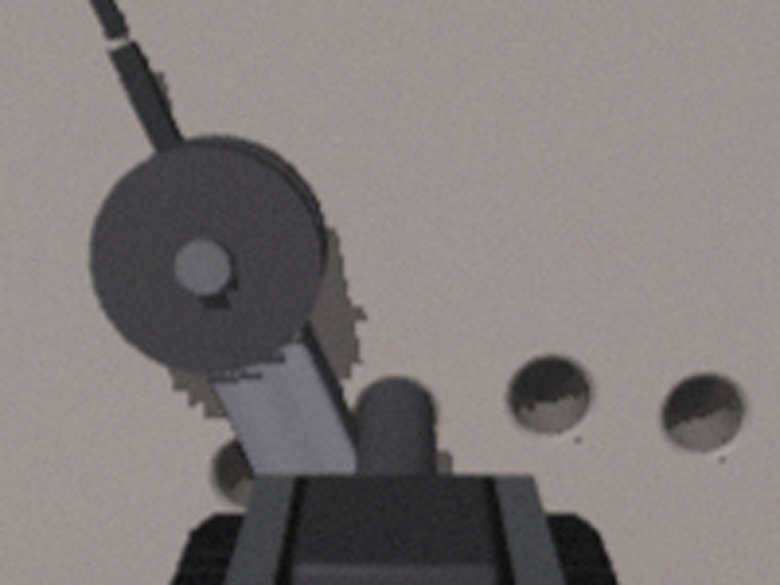

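There's no vertical force and the foot should be about 4 mm into the hole. I'll continue.

```bash
python3 -m creep '{"delta_pos":[[0.006,0,0],[0.012,0,0],[0.018,0,0],[0.024,0,0],[0.03,0,0],[0.03,0,0]],"twist":[[0,0,0],[0,0,0],[0,0,0],[0,0,0],[0,0,0],[0,0,0]],"fingers":[0.1,0.1,0.1,0.1,0.1,0.1]}'; python3 - <<'E'
from arc import *
st()
E
```

```text
clock: 12.25
eef_pos: [0.5427, 0.0179, 0.0429]
ee_rot: [176.9, 89.9, 167.0]
ft_force: [-0.7, 6.0, -0.5]
gripper_width: 0.0214
t 12.25 pos [0.5427 0.0179 0.0429] jawdir [0.172 0.985 0.   ] z [ 0.985 -0.172 -0.003] F [-0.7  6.  -0.5] w 0.0214
```

```bash
python3 -m creep '{"delta_pos":[[0.004,0,0],[0.008,0,0],[0.012,0,0],[0.015,0,0],[0.015,0,0]],"twist":[[0,0,0],[0,0,0],[0,0,0],[0,0,0],[0,0,0]],"fingers":[0.1,0.1,0.1,0.1,0.1]}';python3 -m creep '{"delta_pos":[[0.002,0,0],[0.004,0,0],[0.004,0,0]],"twist":[[0,0,0],[0,0,0],[0,0,0]],"fingers":[0.1,0.1,0.1]}'
```

```text
clock: 12.75
eef_pos: [0.5427, 0.0179, 0.0385]
ee_rot: [176.4, 89.9, 166.5]
ft_force: [-1.5, 6.2, 1.0]
gripper_width: 0.0215
clock: 13.05
eef_pos: [0.5427, 0.0178, 0.0374]
ee_rot: [177.1, 89.9, 167.2]
ft_force: [-1.5, 6.4, 1.8]
gripper_width: 0.0215
```

```bash
python3 -m creep '{"delta_pos":[[0.002,0,0],[0.002,0,0]],"twist":[[0,0,0],[0,0,0]],"fingers":[0.1,0.1]}'
```

```text
clock: 13.25
eef_pos: [0.5428, 0.0178, 0.037]
ee_rot: [176.7, 89.9, 166.7]
ft_force: [-1.9, 6.8, 3.4]
gripper_width: 0.0216
```

```bash
python3 -m creep '{"delta_pos":[[0.002,0,0],[0.002,0,0]],"twist":[[0,0,0],[0,0,0]],"fingers":[0.1,0.1]}'; python3 - <<'E'
from arc import *
w=snap('wrist','w12');snap('scene','s12');snap('side','e12')
st()
a=cv2.resize(w['image'][120:270,220:420,::-1],(800,600));cv2.imwrite('pics/c23.png',a)
crop('s12',300,170,430,270,6,'c24')
crop('e12',220,140,360,250,5,'c25')
E
```

```text
clock: 13.45
eef_pos: [0.5429, 0.0178, 0.0368]
ee_rot: [174.7, 89.9, 164.8]
ft_force: [-3.7, 6.4, 13.4]
gripper_width: 0.021
t 13.6 pos [0.5429 0.0178 0.0368] jawdir [0.172 0.985 0.   ] z [ 0.985 -0.172 -0.002] F [-3.6  6.5 13.3] w 0.0208
```

View pics/c24.png

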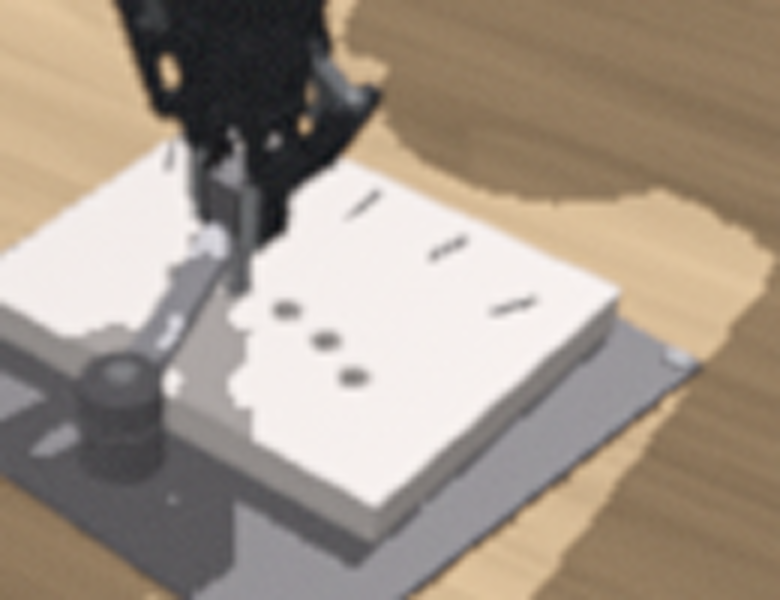

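View pics/c25.png

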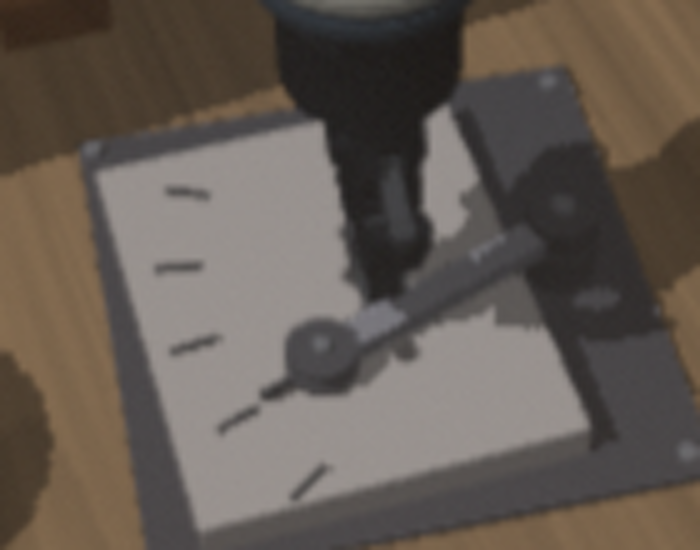

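View pics/c23.png

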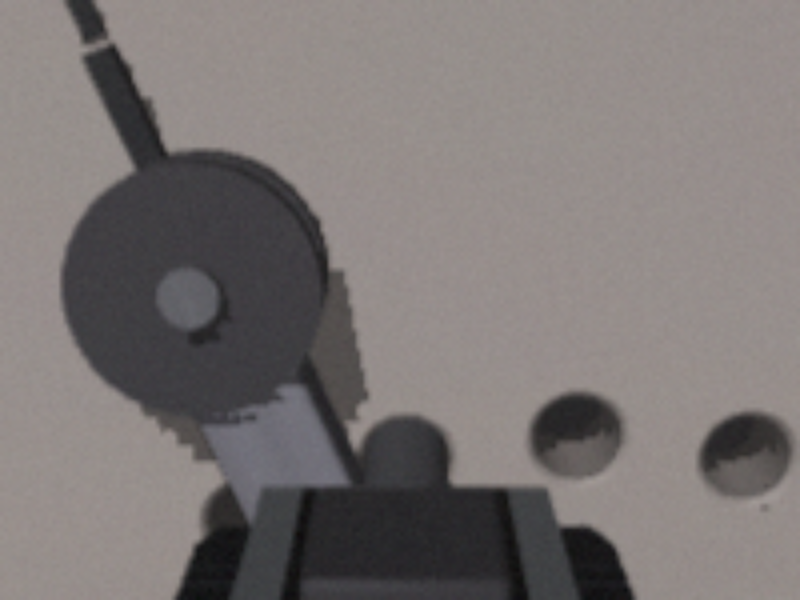

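```bash
python3 - <<'E'
from h import *
w=load('w12')
for v in range(225,300,6): print(v,[byrange(w,u,v).round(3).tolist() for u in (312,321,330)])
E
python3 -m creep '{"delta_pos":[[0,0,0],[0,0,0],[0,0,0],[0,0,0],[0,0,0],[0,0,0]],"twist":[[0,0,0],[0,0,0],[0,0,0],[0,0,0],[0,0,0],[0,0,0]],"fingers":[0.3,0.4,0.5,0.6,0.6,0.6]}' 20; python3 - <<'E'
from arc import *
w=snap('wrist','w13');st()
for v in range(225,300,6): print(v,byrange(w,321,v).round(3).tolist())
E
```

```text
225 [[0.537, 0.014, 0.027], [0.537, 0.02, 0.028], [0.538, 0.025, 0.027]]
231 [[0.539, 0.014, 0.031], [0.537, 0.02, 0.038], [0.542, 0.024, 0.027]]
237 [[0.539, 0.014, 0.041], [0.537, 0.02, 0.047], [0.541, 0.024, 0.039]]
243 [[0.532, 0.016, 0.067], [0.533, 0.02, 0.067], [0.533, 0.025, 0.067]]
249 [[0.532, 0.016, 0.074], [0.532, 0.02, 0.074], [0.533, 0.024, 0.074]]
255 [[0.532, 0.017, 0.081], [0.533, 0.02, 0.08], [0.533, 0.024, 0.08]]
261 [[0.532, 0.017, 0.085], [0.532, 0.02, 0.087], [0.533, 0.024, 0.086]]
267 [[0.533, 0.017, 0.089], [0.534, 0.02, 0.088], [0.534, 0.024, 0.089]]
273 [[0.535, 0.016, 0.09], [0.536, 0.02, 0.089], [0.537, 0.023, 0.09]]
279 [[0.538, 0.016, 0.09], [0.539, 0.019, 0.089], [0.54, 0.023, 0.089]]
285 [[0.541, 0.015, 0.09], [0.542, 0.019, 0.089], [0.542, 0.022, 0.09]]
291 [[0.544, 0.015, 0.089], [0.545, 0.018, 0.089], [0.545, 0.022, 0.088]]
297 [[0.546, 0.014, 0.09], [0.547, 0.018, 0.089], [0.548, 0.021, 0.089]]
clock: 14.2
eef_pos: [0.544, 0.0175, 0.0364]
ee_rot: [-161.6, 90.0, -171.6]
ft_force: [0.0, 0.0, 0.0]
gripper_width: 0.0512
t 14.25 pos [0.544  0.0175 0.0364] jawdir [ 0.172  0.985 -0.   ] z [ 0.985 -0.172 -0.   ] F [-0.5  0.4  1.3] w 0.0514
225 [0.537, 0.019, 0.031]
231 [0.537, 0.019, 0.041]
237 [0.53, 0.021, 0.068]
243 [0.53, 0.021, 0.075]
249 [0.529, 0.021, 0.083]
255 [0.529, 0.021, 0.09]
261 [0.532, 0.02, 0.089]
267 [0.534, 0.02, 0.089]
273 [0.536, 0.019, 0.09]
279 [0.54, 0.019, 0.089]
285 [0.542, 0.019, 0.09]
291 [0.545, 0.018, 0.09]
297 [0.547, 0.018, 0.09]
```

View pics/w13.png

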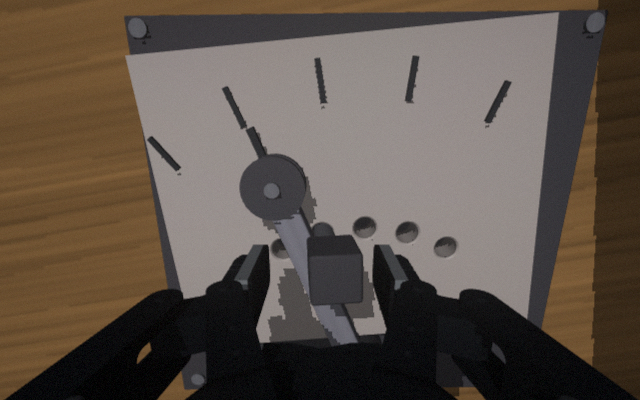

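The pin stayed put after release. Its head top reads 0.0895 in range, less the +1.5 mm bias seen earlier on known heights, so about 0.088, which is what fully home should give. The pointer is still at mark 4, so I'll withdraw straight up.

```bash
python3 -m creep '{"delta_pos":[[-0.03,0,0],[-0.08,0,0],[-0.14,0,0],[-0.2,0,0],[-0.28,0,0],[-0.36,0,0],[-0.42,0,0],[-0.42,0,0]],"twist":[[0,0,0],[0,0,0],[0,0,0],[0,0,0],[0,0,0],[0,0,0],[0,0,0],[0,0,0]],"fingers":[0.6,0.6,0.6,0.6,0.6,0.6,0.6,0.6]}'; python3 - <<'E'
from arc import *
st();w=snap('wrist','w14');s=snap('scene','s14');e=snap('side','e14')
cv2.imwrite('pics/c26.png',np.hstack([cv2.resize(s['image'][170:300,290:440,::-1],(450,390),interpolation=2),cv2.resize(e['image'][140:260,225:365,::-1],(350,390),interpolation=2)]))
E
```

```text
clock: 15.05
eef_pos: [0.5453, 0.0174, 0.1653]
ee_rot: [5.3, 89.8, -4.6]
ft_force: [0.3, 0.5, -0.2]
gripper_width: 0.0509
t 15.05 pos [0.5453 0.0174 0.1653] jawdir [0.172 0.985 0.   ] z [ 0.985 -0.172  0.004] F [ 0.3  0.5 -0.2] w 0.0509
```

View pics/w14.png

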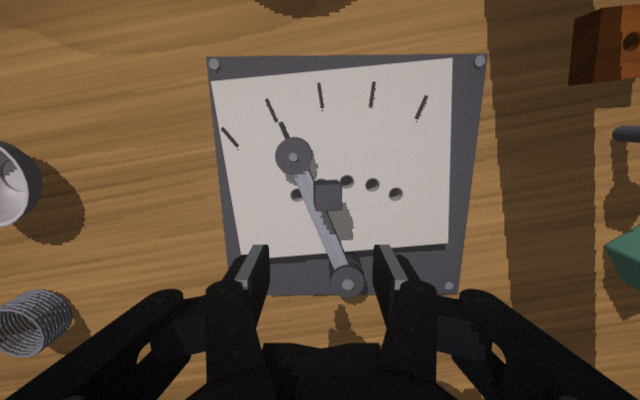

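View pics/c26.png

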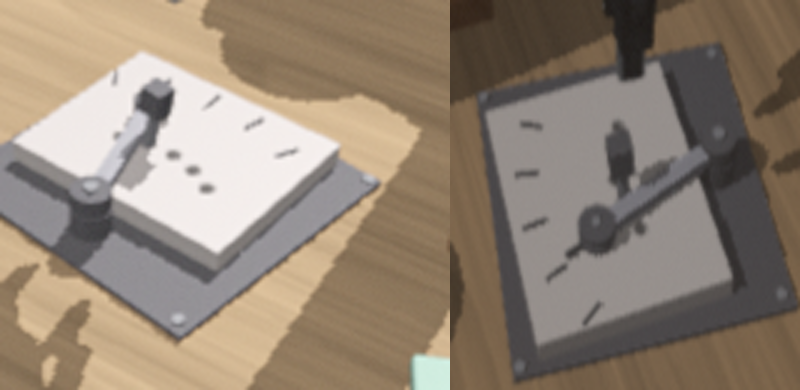

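```bash
python3 - <<'E'
from arc import *
w=load('w14');s=load('s14');s0=load('scene0');e0=load('side0');e=load('e14')
z=[byrange(w,u,v)[2] for u in range(322,335,3) for v in range(192,206,3)]; print('head top z',np.median(z))
print('block top z',byrange(w,400,230)[2], 'head ctr',onplane(w,329,198,.088).round(4))
for n,u,v,h in (('pulley',293.5,156,.044),('ptr tip',281,124,.032),('m4',271.5,110,.0265),('hub',347,280,.048)):
  p=onplane(w,u,v,h)[:2]-P; print(n,np.degrees(np.arctan2(p[1],p[0]))%360,np.hypot(*p).round(4))
for a,b,n in((s0,s,'scene'),(e0,e,'side')):
  d=np.abs(a['image'].astype(int)-b['image']).sum(2); cv2.imwrite(f'pics/d_{n}.png',np.clip(d,0,255).astype(np.uint8))
st()
cv2.imwrite('pics/c27.png',np.hstack([cv2.resize(s['image'][:,:,::-1],(400,250)),cv2.resize(e['image'][:,:,::-1],(400,250))]))
E
```

```text
head top z 0.08904948961389128
block top z 0.02649428813019622 head ctr [0.542  0.0254 0.088 ]
pulley 192.11033306800357 0.138
ptr tip 192.28442009968776 0.1687
m4 193.4407778234692 0.1839
hub 168.21349500259245 0.0026
t 15.2 pos [0.5436 0.0175 0.1622] jawdir [ 0.172  0.985 -0.   ] z [ 0.985 -0.172 -0.001] F [ 0.7  0.5 -1. ] w 0.0508
```

View pics/c27.png

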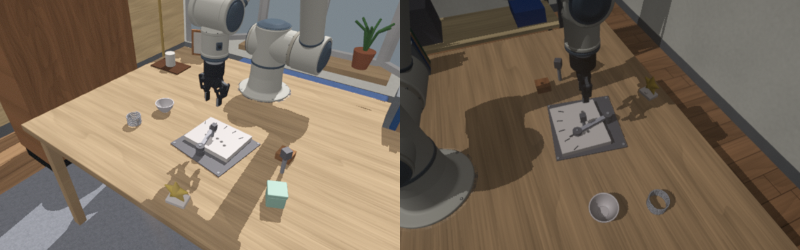

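```bash
python3 - <<'E'
from h import *
w=snap('wrist','w15')
print('head top z',np.median([byrange(w,u,v)[2] for u in range(322,335,3) for v in range(192,206,3)]))
d=load('w14')['image'].astype(int)-w['image']; print(np.abs(d[100:260,210:460]).mean()); st()
finish_job()
E
```

```text
head top z 0.08892052419777197
8.0727
t 15.25 pos [0.5434 0.0176 0.1618] jawdir [ 0.172  0.985 -0.   ] z [ 0.985 -0.172 -0.001] F [ 0.4 -0.1 -1.1] w 0.0512
the job is handed in; nothing more can be done
```

I took the smaller pin from the stand and pushed the sprung arm round with it to the fourth mark. I then lowered the pin into the fourth hole until it bottomed, let go and withdrew straight up. The job was handed in at about 15 s, with the gripper clear and touching nothing.

**Final checks**
- **Seating:** the pin's head top reads z ≈ 0.089 m in the depth image, or about 0.088 m after the sensor's bias. Fully home is 0.088 m. The reading was the same before and after release.
- **Pin position:** holes 1–3 are free on one side of the pin and hole 5 on the other, so it is in hole 4.
- **Force:** readings at the end of each move peaked at about 15 N, as the pin bottomed. The limit on the tensioner is 30 N.
- **Other objects:** by eye in the last camera pictures, the bystanders and the larger look-alike pin stand where they were.

**What failed or disagreed**
- **First grasp missed:** the fingers closed just above the head without touching the pin. The real fingertips sit about 40 mm farther back than the reported tool point implies. I corrected for this and the second grasp held.
- **Pointer slightly short:** on release the pin leaned by the hole's play, about 5°. The pointer settled about 1.2° short of the fourth mark, roughly 3.5–4 mm at its tip, where the marks are about 48 mm apart.
- **Stillness check inconclusive:** comparing the last two wrist pictures to confirm nothing moved gave no clear answer, because the wrist was still settling slightly between them.

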